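Push a used sample tin through the return box's flap

ROBOT

A 7-joint arm with a two-finger parallel gripper is mounted at the origin on the work surface. World frame = base frame: x ahead of the robot, y to its left, z up, the work surface at z = 0. Lengths are in m, angles in degrees, forces in N, time in s.
With the tool pointing down it reaches from about 0.425 to 0.875 m from the base axis. Payload 4.7 kg.
Tool frame: the origin (TCP) lies midway between the tips of the shut fingers; the grasp point (between the pads) lies env.grip_point_offset behind it (env.grip_point_offset is the distance from the TCP to the grasp point, in m); z points along the fingers, y is the line along which they close (so a half turn about z gives the same grasp; the last joint's range is limited). The gripper opens to 87 mm and grips with 3 to 60 N. Pads are 19 mm wide; open, the fingers measure 117 mm over their backs; the gripper's body (75 mm by 190 mm) begins 51 mm behind the grasp point.
Start: joints at [-70.01, 18.392, -4.016, 83.108, 1.295, 78.541, -3.26], TCP at [0.214, 0.614, 0.223] pointing down, gripper open.
Joint ranges: [-163.93, 163.93], [-17.29, 119.83], [-79.2, 71.16], [3.27, 140.29], [-89.18, 269.18], [5.43, 117.66], [-154.24, 154.24]. Speed limits (degrees/s): [147.25, 147.25, 180, 180, 180, 180, 180].

INTERFACE

Orientations are given as [roll, pitch, yaw] about the fixed x, y, z axes, in that order (R = Rz(yaw) Ry(pitch) Rx(roll)).
In Python, from cell import env gives the robot as it stands.
- The arm moves only by the shell command python3 -m creep 'ROWS' [FORCE]. ROWS is a JSON object of lists of equal length, an entry for each row: "translation": the shift along the tool's x, y, z in units of 0.08 m (1.0 is 0.08 m), a list of three; "turn": the turn, a rotation vector about the tool's x, y, z in units of 180 degrees (1.0 is 180 degrees), a list of three; "grip": the opening, from 0 (shut) to 1 (fully open). In form: {"translation": [[x, y, z], ...], "turn": [[ax, ay, az], ...], "grip": [grip, ...]}. A call has 1 to 5 rows; each row shifts and turns the commanded pose from where the row before left it, along the tool's axes as they then stand; what a row does not reach is not made up. A row lasts 1/8 s, in which the tool goes at most 62.5 mm and 10.7 degrees, less where a joint would pass 70% of its speed; a pose out of reach is approached as far as the arm can. A call with a number of a shift or a turn outside -1 to 1 is refused whole. A call with a gripper value outside its range is refused whole. The fingers move at their own pace and stop on an object; FORCE is the grip in N (left out, the last holds). Time passes only in rows, so rows that do not move let the fingers close. It gives the time, the measured TCP pose, the force, the opening and the grip force at its end, in the units of the state.
- env.get_obs(): the state, without advancing time (a new reading comes with each control period).
- env.read_camera(name): name is "scene" or "top"; returns a dict with "frame" (400x640x3 uint8, red, green, blue), "z_map" (400x640 float32, m along the optical axis (not along the pixel's ray), 0 where there is no reading), "K" (3x3 intrinsics, pixels), "D" ([k1, k2, p1, p2, k3] as OpenCV has them; the pictures are not rectified), "rvec" (rotation vector, rad) and "tvec" (3), from world to camera coordinates, as OpenCV has them. Camera axes: x right, y down, z forward; pixel columns grow to the right and rows downward; lengths in m; the calibration is good to about 2 mm. A picture is of the moment at which its call begins.
- env.sign_off(): hands the job in; it is judged then, once.
The state is a dict: "time_s": time; "qpos": joint angles; "joint_velocities": joint speeds; "effort": joint torques, N m; "tool_pos": TCP position; "tool_rot": TCP orientation; "force": force on the tool from outside, world axes, zero at the start; "wrist_torque": the same for the moment, N m; "grip_width": finger opening in m; "grasp_force": force on a finger pad.
Only numpy, scipy, OpenCV 4.12 (cv2) and the standard library are available. Lean on these libraries where they do the work, as an engineer would, in place of code of your own. Each camera call takes 0.05 s, during which the arm holds its last target. There are 200 camera calls.

TASK

Send the large round sample tin, which stands on the feed shelf of the wash-up return box, down into the box: with your fingertips slide it along the shelf, push it in through the hanging flap and follow it in until it goes over onto the chute and slides down inside, then draw your fingers back out so that the flap swings fully shut. Slide it steadily, without picking it up, tipping it over or flicking it, and leave everything else where it is.

Things in the scene. Friction and masses are not known exactly. Their poses are not given: they have to be found in the camera images.
- return_box: Fixed steel wash-up return box on the bench: open feed shelf in front, closed box with clear top behind. Origin on the bench under the middle of the mouth's sill; x points into the box (the way to push), y left as seen looking in, z up. In mm: shelf x -250 to 0, y -175 to 175, top at z 110, 9 mm upturned edges on both sides, front end open. Box x 0 to 300, 235 high, side handles 35 proud.
- mouth (a point): Middle of the mouth's lower edge, at shelf height (110 mm above the bench). The mouth in the box's front panel (box x 0 to 3 mm) is 140 mm wide and 97 mm high above the shelf, and the flap hangs in it. The shelf runs on level through it. Axes as return_box.
- chute (a point): Middle of the line, 45 mm behind the mouth and at shelf height, where the level shelf ends and the smooth chute begins: it falls at 33 degrees to the box's floor (5 mm above the bench), with a rubber bumper at the back. A tin pushed in until its middle is past this line tips onto the chute and slides down by itself, out of the flap's way.
- flap (a joint): Metal gravity flap in the mouth, 134 mm wide, 92 mm long, 3 mm thick, 80 g, hung from a level pivot 6 mm behind the mouth and 95 mm above the shelf; its lower edge hangs 3 mm above the shelf. 0 = hanging shut; grows to 1.45 rad as its lower edge swings into the box; it cannot swing outwards. Under 2 N pushes it open; let go, it falls shut by its own weight in about a second.
- tin_center (a point): The large sample tin: plain round steel tin, snapped-on white lid, straight sides, 84 mm in diameter, 34 mm high, about 170 g, loose on the feed shelf 115 to 175 mm before the mouth and up to 55 mm to either side of the middle line. The point is its centre, 17 mm up; z is its upright axis. It slides with a friction coefficient of about 0.2.
- tin: The same large tin; origin at the centre of its underside.
- small_tin_center (a point): Bystander: a small tin of the same kind, 52 mm in diameter, 28 mm high, on the feed shelf near one side edge (about 138 mm from the middle line). The point is its centre, 14 mm up.
- spatula: Bystander: a spatula, 170 mm long, 19 mm wide, 9 mm high, lying along the shelf near the other side edge. Origin at its middle, on its underside; x along it.
- calipers: Bystander: steel calipers, 210 mm long, lying on a white board 12 mm thick to the robot's left. Origin at the middle of the beam's underside.
- bowl: Bystander: steel bowl, 180 mm across, 70 mm high, on the bench to the left. Origin at the centre of its underside.
- spray_bottle: Bystander: spray bottle, 72 mm in diameter, 222 mm high, on the bench to the right. Origin at the centre of its underside.
- balance: Bystander: bench balance, 200 by 160 mm, 75 mm high with a weighing boat, on the bench to the right. Origin at the centre of its underside.
- sample_jar: Bystander: glass jar, 64 mm in diameter, 85 mm high, on the bench to the left, near the robot. Origin at the centre of its underside.
Things that resemble listed ones, but are neither listed nor needed, are in the scene too. What is shaped like the tin but turquoise is not meant.

How it is judged:
By the outcome, as a careful person would: the job done as asked, in the order asked, and still so for the second after the job is handed in, with the robot touching nothing.
It also fails if it takes over 48 s, if anything falls off the work surface, if the arm or the gripper's body presses on something with over 40 N, if the wrist force passes 120 N, or if a joint passes its speed limit or range.

## Working session

There is one attempt and no reset: what is moved stays moved. The work goes in short steps, Python scripts to look and compute and a shell command to move; the robot and the scene stay as the last step left them, time stands still between calls to the robot, and variables do not carry over. Pictures are saved under pics/ and viewed, at most 10 in all, crops included, and the job is handed in when it is done.

```bash
mkdir -p pics
cat > h.py <<'E'
import numpy as np, cv2
from cell import env
def cam(n):
    c=env.read_camera(n); return c
def ray(c,uv):
    R=cv2.Rodrigues(np.array(c["rvec"],float))[0]; t=np.array(c["tvec"],float).ravel()
    p=cv2.undistortPoints(np.array(uv,float).reshape(-1,1,2),np.array(c["K"],float),np.array(c["D"],float)).reshape(-1,2)
    d=np.c_[p,np.ones(len(p))]@R; return -R.T@t,d
def onplane(c,uv,z):
    o,d=ray(c,uv); return o+d*((z-o[2])/d[:,2])[:,None]
def save(c,n): cv2.imwrite("pics/"+n,cv2.cvtColor(c["frame"],cv2.COLOR_RGB2BGR))
E
python3 - <<'E'
from h import *
for n in("top","scene"):
    c=cam(n); save(c,n+".png"); o,_=ray(c,[[320,200]]); print(n,o)
o=env.get_obs();print(o["time_s"],o["tool_pos"],o["tool_rot"],env.grip_point_offset)
E
```

```text
top [0.39191954 0.00221542 1.65796361]
scene [1.60401449 0.52237425 1.05948167]
0.1 [0.21345298 0.61342154 0.2215767 ] [-1.79901133e+02  6.05423311e-03  1.60820448e+02] 0.0187
```

View pics/top.png

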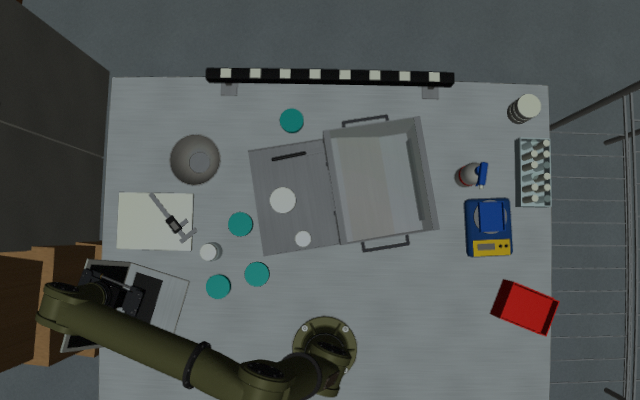

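View pics/scene.png

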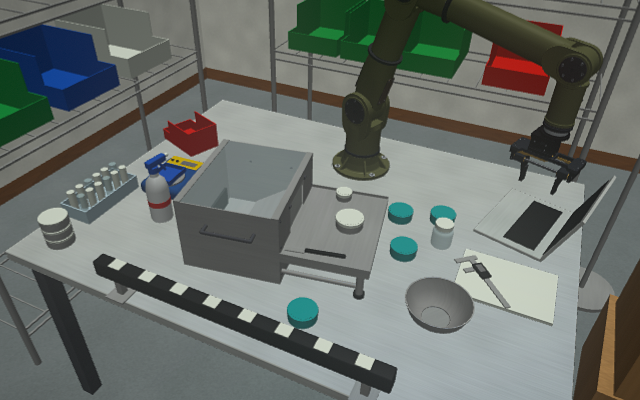

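Run:
```python
from h import *
c=cam("top"); K=c["K"]; print(K[0][0],c["D"])
z=c["z_map"]; v,u=np.mgrid[:400,:640]
o,d=ray(c,np.c_[u.ravel(),v.ravel()])
P=(o+d*z.ravel()[:,None]).reshape(400,640,3)
np.save("P.npy",P)
roi=np.zeros((400,640),bool); roi[105:262,240:445]=1
def rect(m,pl,nm):
    m=(m&roi).astype(np.uint8); n,l,s,ce=cv2.connectedComponentsWithStats(m); k=1+np.argmax(s[1:,4]); vu=np.argwhere(l==k)
    p=onplane(c,vu[:,::-1],pl)[:,:2].astype(np.float32)
    r=cv2.minAreaRect(p*1000); print(nm,s[k,4],r,cv2.boxPoints(r).round().tolist())
zz=P[...,2]
rect((zz>.22)&(zz<.25),.235,"rim")
rect((zz>.10)&(zz<.15)&(u<345),.115,"shelf")
hsv=cv2.cvtColor(c["frame"],cv2.COLOR_RGB2HSV)
w=(hsv[...,2]>165)&(hsv[...,1]<40)
w&=roi&(u<320)
n,l,s,ce=cv2.connectedComponentsWithStats(w.astype(np.uint8))
for i in range(1,n):
    if s[i,4]>30: print(s[i],ce[i],onplane(c,[ce[i]],.144),np.median(zz[l==i]))
```

```text
476.79053117702597 [-0.10548187  0.          0.          0.          0.        ]
rim 11431 ((560.296142578125, -160.22116088867188), (351.60931396484375, 301.0415344238281), 10.141345024108887) [[361.0, -43.0], [414.0, -339.0], [760.0, -277.0], [707.0, 19.0]]
shelf 8253 ((512.3807983398438, 108.50799560546875), (352.0810852050781, 252.76104736328125), 10.02255630493164) [[317.0, 202.0], [361.0, -47.0], [708.0, 15.0], [664.0, 264.0]]
```

Run:
```python
from h import *
c=cam("top"); hsv=cv2.cvtColor(c["frame"],cv2.COLOR_RGB2HSV)
print(hsv[200,283],hsv[200,265])
v,u=np.mgrid[:400,:640]
w=(hsv[...,2]>hsv[200,283,2]*.85)&(hsv[...,1]<60)&(u>245)&(u<318)&(v>140)&(v<255)
n,l,s,ce=cv2.connectedComponentsWithStats(w.astype(np.uint8))
M=np.array([.5345,-.0135]); X=np.array([.1753,-.9845]);Y=-np.array([-.9845,-.1753])
for i in range(1,n):
    if s[i,4]>30:
        p=onplane(c,[ce[i]],.141)[0]; print(s[i],p,"box",(p[:2]-M)@X,(p[:2]-M)@Y)
d=np.load("P.npy")[170:215,318:330,2];
```

```text
[ 80  10 160] [103  17 105]
[270 187  25  26 508] [0.4988261  0.14241235 0.141     ] box -0.15974933975813177 -0.007789516935647675
[295 231  16  16 191] [0.3769028 0.0743536 0.141    ] box -0.1141186561304337 -0.13975371103826068
```

```bash
python3 -m creep '{"translation":[[0,0,-0.5],[0,0,-0.5],[0.3,0,-0.4]],"turn":[[0,0,0],[0,0,0.05],[0,0,0.05]],"grip":[0.57,0.57,0.57]}'; python3 -c "
from cell import env;o=env.get_obs();print(o['qpos'])"
```

```text
time_s: 0.57
tool_pos: [0.1951, 0.6245, 0.3364]
tool_rot: [179.9, 0.1, 142.2]
force: [0.5, 0.5, -0.7]
grip_width: 0.065
grasp_force: 0.0
[-73.47165133  17.5026568   -2.09580535  71.43809234   0.73261062
  91.00012634 -23.20740884]
```

```bash
python3 -m creep '{"translation":[[0,0,0],[0,0,0],[0,0,0],[0,0,0]],"turn":[[0,0,0.058],[0,0,0.058],[0,0,0.058],[0,0,0.058]],"grip":[0.57,0.57,0.57,0.57]}'
python3 -m creep '{"translation":[[-0.59,0.35,0],[-0.59,0.35,0],[-0.59,0.35,0],[-0.59,0.35,0]],"turn":[[0,0,0],[0,0,0],[0,0,0],[0,0,0]],"grip":[0.57,0.57,0.57,0.57]}'
python3 -c "
from cell import env;o=env.get_obs();print(o['qpos'])"
```

```text
time_s: 1.08
tool_pos: [0.1924, 0.6251, 0.3342]
tool_rot: [-180.0, 0.0, 100.7]
force: [0.9, 0.3, 1.5]
grip_width: 0.0497
grasp_force: 0.0
time_s: 1.58
tool_pos: [0.3396, 0.4599, 0.3345]
tool_rot: [180.0, -0.0, 101.1]
force: [0.7, 0.3, -0.1]
grip_width: 0.0492
grasp_force: 0.0
[-64.62987115   6.9509148    9.39815979  84.36044891  -1.13264462
  88.77612961 -44.21462272]
```

```bash
python3 -m creep '{"translation":[[-0.58,0.34,0.1],[-0.58,0.34,0.1],[-0.58,0.34,0.1],[-0.58,0.34,0.1]],"turn":[[0,0,0],[0,0,0],[0,0,0],[0,0,0.005]],"grip":[0.57,0.57,0.57,0.57]}'
python3 -m creep '{"translation":[[0,0,0],[0,0,0],[0,0,0]],"turn":[[0,-0.056,0],[0,-0.056,0],[0,-0.056,0]],"grip":[0.57,0.57,0.57]}'
python3 -c "
from cell import env;o=env.get_obs();print(o['qpos'])"
```

```text
time_s: 2.08
tool_pos: [0.4818, 0.2987, 0.3023]
tool_rot: [180.0, -0.0, 100.1]
force: [0.2, 0.4, 0.2]
grip_width: 0.0493
grasp_force: 0.0
time_s: 2.45
tool_pos: [0.4812, 0.3004, 0.3034]
tool_rot: [179.9, 30.5, 100.1]
force: [0.1, -0.2, -0.9]
grip_width: 0.0494
grasp_force: 0.0
[-61.61364527  19.0447361   15.81280743  79.67691734  19.59488994
  99.90260427 -35.37310209]
```

```bash
python3 -m creep '{"translation":[[0,0,0],[0,0,0]],"turn":[[0,-0.055,0],[0,-0.054,0]],"grip":[0.57,0.57]}'
python3 - <<'E'
from h import *
from scipy.spatial.transform import Rotation as Ro
o=env.get_obs(); print(o['qpos'].round(1) if hasattr(o['qpos'],'round') else o['qpos'])
p=np.array(o['tool_pos']); R=Ro.from_euler('xyz',o['tool_rot'],degrees=True).as_matrix()
M=np.array([.5345,-.0135]); X=np.array([.1753,-.9845]);Y=np.array([.9845,.1753])
print((p[:2]-M)@X,(p[:2]-M)@Y,p[2])
def tgt(xb,yb,z): return np.r_[M+xb*X+yb*Y,z]
a=tgt(-.245,-.008,.20); b=tgt(-.245,-.008,.128)
print(R.T@(a-p)/.08, R.T@(b-a)/.08, R.T@np.r_[X,0]*.01/.08)
c=cam("scene"); im=c["frame"][60:360,180:580]; cv2.imwrite("pics/s2.png",cv2.resize(im[...,::-1],(800,600)))
E
```

```text
time_s: 2.7
tool_pos: [0.4808, 0.3011, 0.3028]
tool_rot: [179.9, 50.1, 100.2]
force: [0.1, -0.3, -0.3]
grip_width: 0.05
grasp_force: 0.0
[-66.7  29.   16.3  75.8  30.4 109.2 -38.2]
-0.3191754520664734 0.0023078932000603074 0.3027522458274115
[ 0.39086684 -0.13210601  1.53490885] [ 0.69052827 -0.00071924  0.57720897] [-0.0801667  -0.00030092  0.09590488]
```

View pics/s2.png

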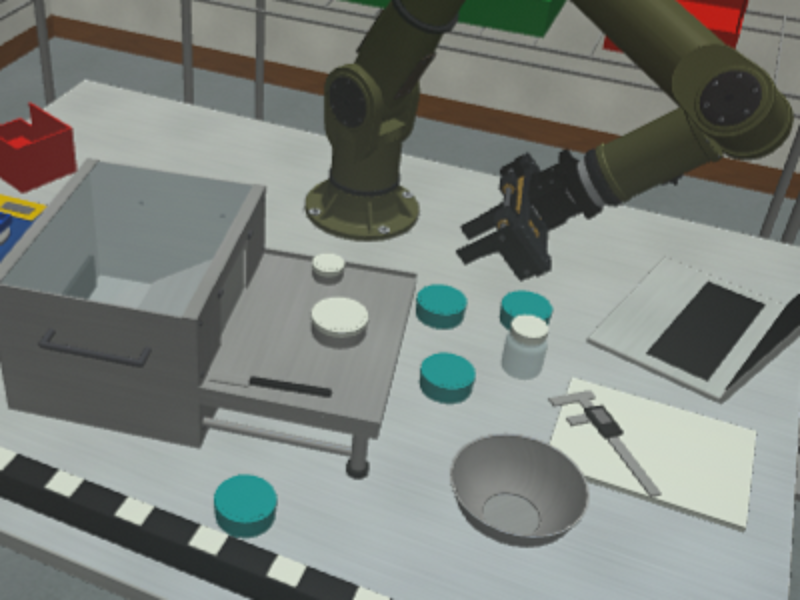

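```bash
python3 -m creep '{"translation":[[0.1,-0.033,0.38],[0.1,-0.033,0.38],[0.1,-0.033,0.38],[0.1,-0.033,0.38]],"turn":[[0,0,0],[0,0,0],[0,0,0],[0,0,0]],"grip":[0.57,0.57,0.57,0.57]}'
python3 -m creep '{"translation":[[0.23,0,0.19],[0.23,0,0.19],[0.2,0,0.17]],"turn":[[0,0,0],[0,0,0],[0,0,0]],"grip":[0.57,0.57,0.57]}'
cat > st.py <<'E'
from h import *
from scipy.spatial.transform import Rotation as Ro
import sys
o=env.get_obs(); print(np.round(o['qpos'],1))
p=np.array(o['tool_pos']); R=Ro.from_euler('xyz',o['tool_rot'],degrees=True).as_matrix()
M=np.array([.5345,-.0135]); X=np.array([.1753,-.9845]);Y=np.array([.9845,.1753])
xb,yb=(p[:2]-M)@X,(p[:2]-M)@Y
print("tip box",xb,yb,p[2],"force box",np.round([np.dot(o['force'][:2],X),np.dot(o['force'][:2],Y),o['force'][2]],2))
print("1cm x_b",R.T@np.r_[X,0]*.125,"1cm y_b",R.T@np.r_[Y,0]*.125,"1cm up",R.T@[0,0,.125])
E
python3 st.py
```

```text
time_s: 3.25
tool_pos: [0.4833, 0.2263, 0.199]
tool_rot: [180.0, 49.7, 100.1]
force: [0.2, 0.2, 0.9]
grip_width: 0.0498
grasp_force: 0.0
time_s: 3.62
tool_pos: [0.4831, 0.2286, 0.1294]
tool_rot: [-180.0, 49.8, 100.2]
force: [0.5, 0.7, 0.7]
grip_width: 0.0493
grasp_force: 0.0
[-64.   31.3  16.   93.6  29.1  90.2 -46.6]
tip box -0.24731998460739368 -0.008155733222525094 0.1293577104730791 force box [-0.61  0.59  0.75]
1cm x_b [-0.08067533 -0.00027401  0.0954775 ] 1cm y_b [-0.00018747  0.12499785  0.00020033] 1cm up [-9.54791254e-02 -1.39014539e-05 -8.06767402e-02]
```

```bash
python3 -m creep '{"translation":[[-0.065,0,0.076],[-0.065,0,0.076],[-0.065,0,0.076],[-0.065,0,0.076],[-0.04,0,0.048]],"turn":[[0,0,0],[0,0,0],[0,0,0],[0,0,0],[0,0,0]],"grip":[0.57,0.57,0.57,0.57,0.57]}'
python3 -m creep '{"translation":[[-0.035,0,0.042],[-0.04,0,0.048],[-0.048,0.01,0.057],[-0.048,0.02,0.057],[-0.048,0.02,0.057]],"turn":[[0,0,0],[0,0,0],[0,0,0],[0,0,0],[0,0,0]],"grip":[0.57,0.57,0.57,0.57,0.57]}'
python3 st.py
python3 - <<'E'
from h import *
c=cam("scene"); im=c["frame"][130:280,250:450]; cv2.imwrite("pics/s3.png",cv2.resize(im[...,::-1],(800,600)))
E
```

```text
time_s: 4.25
tool_pos: [0.49, 0.1904, 0.1316]
tool_rot: [179.9, 49.8, 100.1]
force: [1.6, -0.0, 0.3]
grip_width: 0.0497
grasp_force: 0.0
time_s: 4.88
tool_pos: [0.4987, 0.1646, 0.1311]
tool_rot: [180.0, 49.9, 100.2]
force: [-0.5, -0.1, 0.3]
grip_width: 0.0492
grasp_force: 0.3
[-61.3  27.7  17.9  99.2  31.8  86.2 -44.5]
tip box -0.18162154050295304 -0.0040106153270441786 0.13110252282291376 force box [ 0.05 -0.54  0.32]
1cm x_b [-0.08058593 -0.00013814  0.09555326] 1cm y_b [-8.17263318e-05  1.24998070e-01  1.11783556e-04] 1cm up [-9.55547372e-02  9.59200707e-06 -8.05871708e-02]
```

View pics/s3.png

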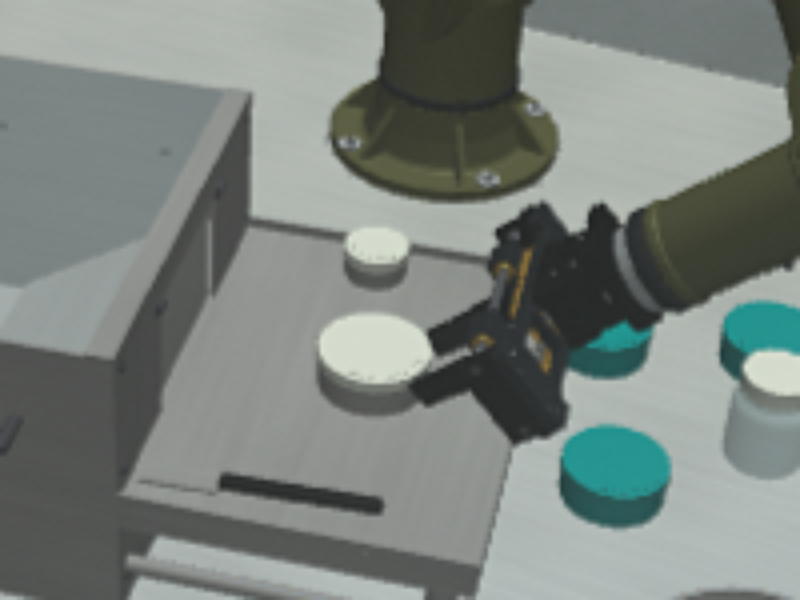

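```bash
python3 -m creep '{"translation":[[-0.045,0.01,0.065],[-0.05,0.01,0.071],[-0.05,0.01,0.071],[-0.05,0,0.071],[-0.05,0,0.071]],"turn":[[0,0,0],[0,0,0],[0,0,0],[0,0,0],[0,0,0]],"grip":[0.57,0.57,0.57,0.57,0.57]}'
python3 -m creep '{"translation":[[-0.055,0,0.067],[-0.056,0,0.067],[-0.056,0,0.067],[-0.056,0,0.067],[-0.056,0,0.067]],"turn":[[0,0,0],[0,0,0],[0,0,0],[0,0,0],[0,0,0]],"grip":[0.57,0.57,0.57,0.57,0.57]}'
python3 st.py
python3 - <<'E'
from h import *
c=cam("scene"); im=c["frame"][130:280,230:430]; cv2.imwrite("pics/s4.png",cv2.resize(im[...,::-1],(800,600)))
E
```

```text
time_s: 5.55
tool_pos: [0.507, 0.1314, 0.1281]
tool_rot: [180.0, 49.9, 100.2]
force: [0.0, 1.1, -0.3]
grip_width: 0.0498
grasp_force: 0.4
time_s: 6.18
tool_pos: [0.5131, 0.0972, 0.1279]
tool_rot: [180.0, 49.9, 100.2]
force: [-0.7, 0.6, 0.0]
grip_width: 0.0495
grasp_force: 0.4
[-58.1  24.6  20.  104.4  34.9  81.4 -42.4]
tip box -0.11268690542243984 -0.0016664612863514943 0.12788919378552235 force box [-0.76 -0.6   0.03]
1cm x_b [-0.08058589 -0.0001387   0.09555329] 1cm y_b [-8.31787632e-05  1.24998069e-01  1.11291994e-04] 1cm up [-9.55547720e-02  8.16472287e-06 -8.05871298e-02]
```

View pics/s4.png

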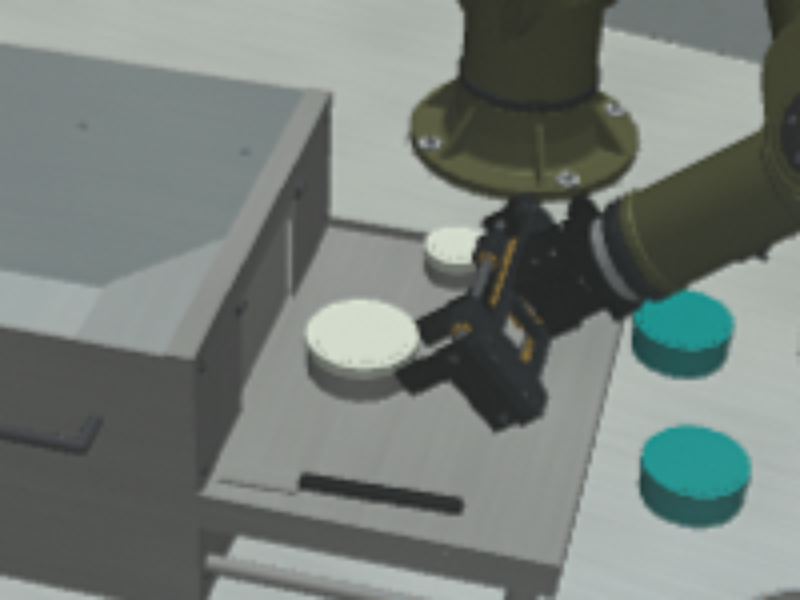

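```bash
python3 -m creep '{"translation":[[-0.056,0,0.067],[-0.056,0,0.067],[-0.056,0,0.067],[-0.056,0,0.067],[-0.056,0,0.067]],"turn":[[0,0,0],[0,0,0],[0,0,0],[0,0,0],[0,0,0]],"grip":[0.57,0.57,0.57,0.57,0.57]}'
python3 -m creep '{"translation":[[-0.05,0,0.06],[-0.05,0,0.06],[-0.05,0,0.06],[-0.05,0,0.06],[-0.05,0,0.06]],"turn":[[0,0,0],[0,0,0],[0,0,0],[0,0,0],[0,0,0]],"grip":[0.57,0.57,0.57,0.57,0.57]}'
python3 st.py
python3 - <<'E'
from h import *
c=cam("top");im=c["frame"][110:260,240:440]; cv2.imwrite("pics/s5.png",cv2.resize(im[...,::-1],(800,600)))
E
```

```text
time_s: 6.85
tool_pos: [0.5193, 0.0627, 0.1277]
tool_rot: [180.0, 49.9, 100.1]
force: [0.9, 0.2, 0.9]
grip_width: 0.0496
grasp_force: 0.4
time_s: 7.48
tool_pos: [0.5248, 0.0321, 0.1276]
tool_rot: [180.0, 49.9, 100.2]
force: [-0.6, 1.0, 0.9]
grip_width: 0.0497
grasp_force: 0.5
[-54.9  21.9  22.4 108.7  38.1  77.  -40. ]
tip box -0.046608341263371156 -0.0015574478240246285 0.1275504181435851 force box [-1.13 -0.41  0.91]
1cm x_b [-0.08058933 -0.00014158  0.09555038] 1cm y_b [-7.89775439e-05  1.24998065e-01  1.18606880e-04] 1cm up [-9.55518742e-02  1.60973937e-05 -8.05905644e-02]
```

View pics/s5.png

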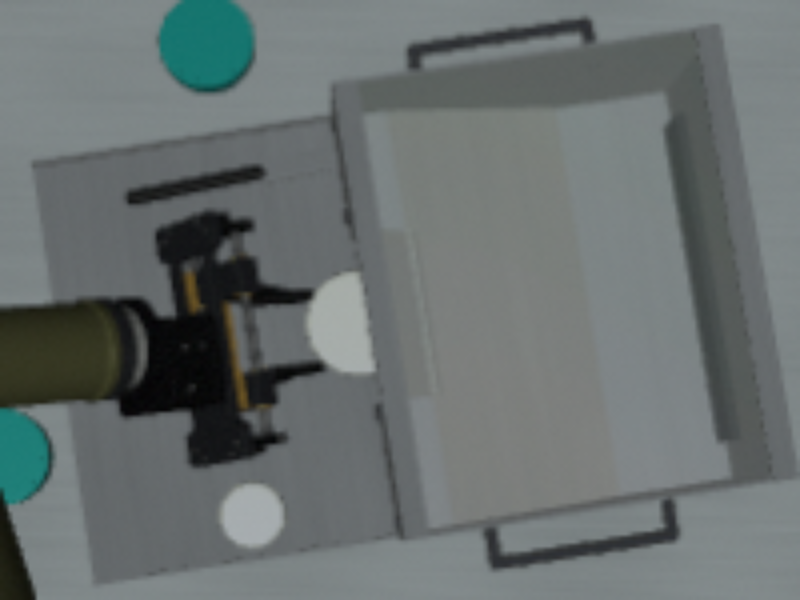

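```bash
python3 -m creep '{"translation":[[-0.05,0,0.06],[-0.05,0,0.06],[-0.05,0,0.06],[-0.05,0,0.06],[-0.05,0,0.06]],"turn":[[0,0,0],[0,0,0],[0,0,0],[0,0,0],[0,0,0]],"grip":[0.57,0.57,0.57,0.57,0.57]}'
python3 -m creep '{"translation":[[-0.05,0,0.06],[-0.05,0,0.06],[-0.05,0,0.06]],"turn":[[0,0,0],[0,0,0],[0,0,0]],"grip":[0.57,0.57,0.57]}'
python3 st.py
python3 - <<'E'
from h import *
c=cam("top");im=c["frame"][110:260,240:440]; cv2.imwrite("pics/s6.png",cv2.resize(im[...,::-1],(800,600)))
E
```

```text
time_s: 8.15
tool_pos: [0.5303, 0.0013, 0.1274]
tool_rot: [180.0, 49.9, 100.1]
force: [-0.5, 0.8, 1.1]
grip_width: 0.0497
grasp_force: 0.6
time_s: 8.52
tool_pos: [0.5336, -0.0172, 0.1273]
tool_rot: [180.0, 49.9, 100.2]
force: [-0.3, 0.7, 0.6]
grip_width: 0.0498
grasp_force: 0.3
[-52.2  20.2  24.3 111.2  40.5  73.6 -38. ]
tip box 0.0034895092836540616 -0.0015406148989884365 0.1272767094233197 force box [-0.76 -0.21  0.65]
1cm x_b [-0.08057538 -0.00013107  0.09556217] 1cm y_b [-8.05480856e-05  1.24998077e-01  1.03531097e-04] 1cm up [-9.55636402e-02  5.15781488e-06 -8.05766136e-02]
```

View pics/s6.png

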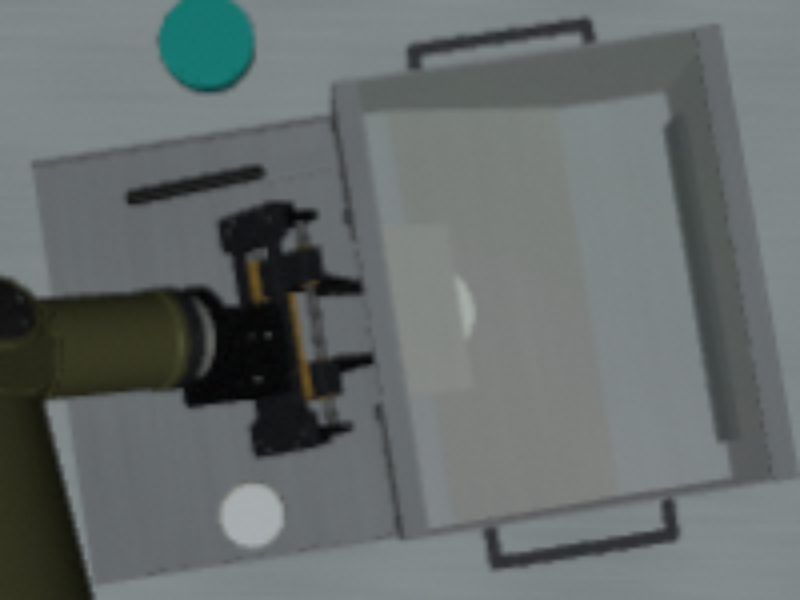

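```bash
python3 -m creep '{"translation":[[-0.035,0,0.042],[-0.035,0,0.042],[-0.03,0,0.036],[0,0,0],[0,0,0]],"turn":[[0,0,0],[0,0,0],[0,0,0],[0,0,0],[0,0,0]],"grip":[0.57,0.57,0.57,0.57,0.57]}'
python3 st.py
python3 - <<'E'
from h import *
c=cam("top");im=c["frame"][110:260,240:440]; cv2.imwrite("pics/s7.png",cv2.resize(im[...,::-1],(800,600)))
E
```

```text
time_s: 9.2
tool_pos: [0.5357, -0.0289, 0.1271]
tool_rot: [180.0, 49.9, 100.2]
force: [-0.8, -0.6, -0.3]
grip_width: 0.0491
grasp_force: 0.1
[-51.5  19.9  24.8 111.8  41.1  72.7 -37.5]
tip box 0.015359497286392373 -0.0014823819908614919 0.1271477559878111 force box [ 0.49 -0.89 -0.29]
1cm x_b [-0.08059738 -0.00015552  0.09554357] 1cm y_b [-9.26866359e-05  1.24998049e-01  1.25273078e-04] 1cm up [-9.55450731e-02  9.92884977e-06 -8.05986284e-02]
```

View pics/s7.png

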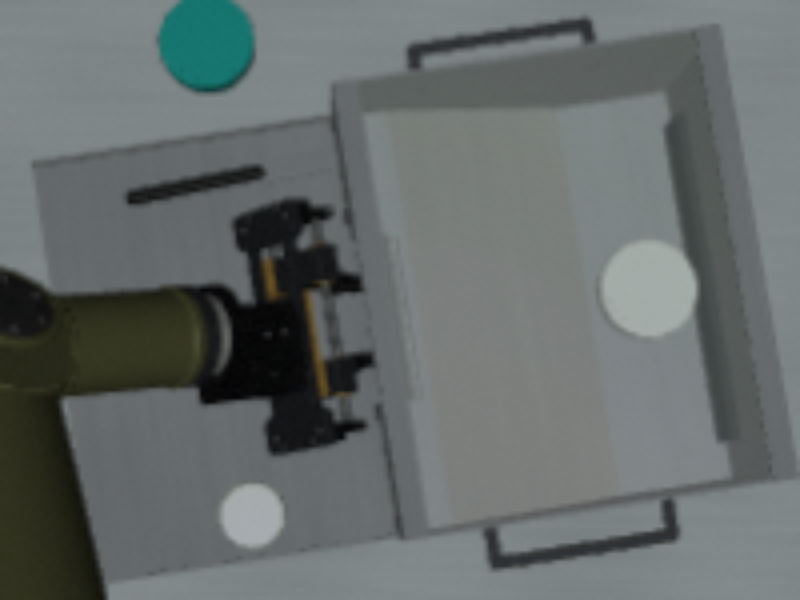

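The tin lies at the foot of the chute against the bumper (crop 648,288), and the flap rests lightly on the fingertips. Next I'll draw straight back.

```bash
python3 -m creep '{"translation":[[0.05,0,-0.06],[0.06,0,-0.072],[0.08,0,-0.096],[0.08,0,-0.096],[0.08,0,-0.096]],"turn":[[0,0,0],[0,0,0],[0,0,0],[0,0,0],[0,0,0]],"grip":[0.57,0.57,0.57,0.57,0.57]}'
python3 -m creep '{"translation":[[0.12,0,-0.143],[0.12,0,-0.143],[0.12,0,-0.143],[0.12,0,-0.143],[0.12,0,-0.143]],"turn":[[0,0,0],[0,0,0],[0,0,0],[0,0,0],[0,0,0]],"grip":[0.57,0.57,0.57,0.57,0.57]}'
python3 -m creep '{"translation":[[0,0,-0.3],[0,0,-0.3],[0,0,-0.3],[0,0,-0.3],[0,0,-0.3]],"turn":[[0,0,0],[0,0,0],[0,0,0],[0,0,0],[0,0,0]],"grip":[0.57,0.57,0.57,0.57,0.57]}'
python3 -m creep '{"translation":[[0,0,0],[0,0,0],[0,0,0],[0,0,0],[0,0,0]],"turn":[[0,0,0],[0,0,0],[0,0,0],[0,0,0],[0,0,0]],"grip":[0.57,0.57,0.57,0.57,0.57]}'
python3 st.py
python3 - <<'E'
from h import *
a=cam("top")["frame"][110:260,240:440];b=cam("scene")["frame"][130:280,230:430]
cv2.imwrite("pics/s8.png",cv2.resize(np.vstack([a,b])[...,::-1],(400,600)))
E
```

```text
time_s: 9.88
tool_pos: [0.5279, 0.015, 0.1274]
tool_rot: [180.0, 49.9, 100.2]
force: [0.1, 0.3, 0.2]
grip_width: 0.0498
grasp_force: 0.0
time_s: 10.5
tool_pos: [0.5147, 0.0886, 0.1276]
tool_rot: [180.0, 49.9, 100.2]
force: [0.2, 0.2, -0.0]
grip_width: 0.0497
grasp_force: 0.0
time_s: 11.12
tool_pos: [0.4983, 0.1789, 0.2055]
tool_rot: [-180.0, 49.9, 100.2]
force: [0.6, 0.5, 0.2]
grip_width: 0.0496
grasp_force: 0.0
time_s: 11.75
tool_pos: [0.4986, 0.1774, 0.2049]
tool_rot: [-180.0, 49.9, 100.1]
force: [-0.0, -0.6, -0.2]
grip_width: 0.0497
grasp_force: 0.0
[-62.3  23.8  18.2  95.   32.6  93.3 -40.8]
tip box -0.19420589620141934 -0.0018594919106762042 0.20485486410540224 force box [ 0.6  -0.11 -0.17]
1cm x_b [-8.05559911e-02 -6.83542409e-05  9.55785760e-02] 1cm y_b [-6.31832622e-05  1.24998125e-01  3.61415894e-05] 1cm up [-9.55799970e-02 -2.50210996e-05 -8.05572066e-02]
```

View pics/s8.png

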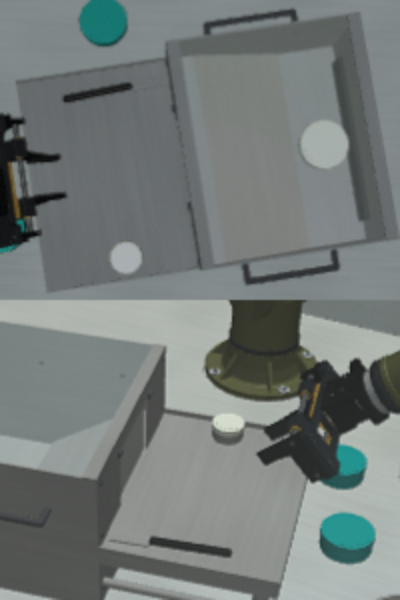

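The tin is down inside, the flap hangs shut and the small tin and spatula haven't moved. I'll wait a moment more for the flap to settle, then hand in.

```bash
python3 -m creep '{"translation":[[0,0,0],[0,0,0],[0,0,0],[0,0,0],[0,0,0]],"turn":[[0,0,0],[0,0,0],[0,0,0],[0,0,0],[0,0,0]],"grip":[0.57,0.57,0.57,0.57,0.57]}'
python3 -m creep '{"translation":[[0,0,0],[0,0,0],[0,0,0],[0,0,0],[0,0,0]],"turn":[[0,0,0],[0,0,0],[0,0,0],[0,0,0],[0,0,0]],"grip":[0.57,0.57,0.57,0.57,0.57]}'
python3 -c "
from cell import env;print(env.sign_off())"
```

```text
time_s: 12.48
tool_pos: [0.4987, 0.1778, 0.205]
tool_rot: [180.0, 49.9, 100.2]
force: [0.2, 0.4, -0.3]
grip_width: 0.0493
grasp_force: 0.0
time_s: 13.1
tool_pos: [0.4987, 0.1778, 0.205]
tool_rot: [180.0, 49.9, 100.2]
force: [0.4, -0.6, -0.3]
grip_width: 0.0496
grasp_force: 0.0
the job is handed in; nothing more can be done
None
```

The large tin was slid through the flap and lies at the foot of the chute against the bumper; the fingers are out, the flap hangs shut in the last pictures, the small tin and spatula look unmoved, and I handed the job in at about 13 s.

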